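# Load the press shuttle and hold it at the click

### The arm

A 6-joint arm with a two-finger parallel gripper is mounted at the origin on the work surface. World frame = base frame: x ahead of the robot, y to its left, z up, the work surface at z = 0. Lengths are in mm, angles in rad, forces in N, time in s.
With the tool pointing down it reaches from about 350 to 875 mm from the base axis. Payload 4.2 kg.
Tool frame: the origin (TCP) lies midway between the tips of the shut fingers; the grasp point (between the pads) lies 19 mm behind it; z points along the fingers, y is the line along which they close (so a half turn about z gives the same grasp; the last joint's range is limited). The gripper opens to 85 mm and grips with 20 to 120 N. Pads are 22 mm wide; open, the fingers measure 114 mm over their backs; the gripper's body (76 mm by 85 mm) begins 54 mm behind the grasp point. The pads swing forward as they close: fully open they stand 13 mm farther back than shut.
Start: joints at [1.44, 0.385, 0.008, 0, -1.194, -0.259], TCP at [237.469, 578.107, 231.312] pointing down, gripper open.
Joint ranges: [-3.14, 3.14], [-1.21, 2.06], [-1.07, 1.41], [-3.16, 2.05], [-2.99, -0.16], [-3.1, 3.1]. Speed limits (rad/s): [2.79, 2.79, 3.14, 3.14, 3.14, 3.14].

### API

Orientations are given as a unit quaternion [x, y, z, w].
In Python, from bench import * gives the robot as it stands.
- The arm moves only by the tool drive_tool, never from a script. Its argument "plan" is a list that holds one entry, the list of rows, each a list of 5 numbers: the closure, from -1 (fully open) to 1 (shut), then the shift along the world's x, y, z in mm, then the turn about the world's z in degrees. A call has 1 to 20 rows; each row shifts and turns the commanded pose from where the row before left it; what a row does not reach is not made up. A row lasts 1/12 s, in which the tool goes at most 41.7 mm and 7.16 degrees, less where a joint would pass 70% of its speed; a pose out of reach is approached as far as the arm can. A call is refused whole if a number of a shift passes 41.7 or a number of a turn 7.16, either way. A call with a gripper value outside its range is refused whole. The fingers move at their own pace and stop on an object; the grip force is fixed at half the most. Time passes only in rows, so rows that do not move let the fingers close. It gives the time, the measured TCP pose, the force, the opening and the grip force at its end, in the units of the state.
- read_state(): the state, without advancing time (a new reading comes with each control period).
- get_image(name): name is "side" or "top" or "wrist"; returns (picture, depth): 480x640x3 uint8, red, green, blue; 480x640 float32, mm along the optical axis (not along the pixel's ray), 0 where there is no reading.
- camera_model(name): a dict with "fx", "fy", "cx", "cy" (pixels), "R" (3x3) and "t" (3): a world point X has camera coordinates R X + t; the wrist camera has in their place "mount" (4x4, takes a point from camera to tool coordinates, whose origin is the TCP and whose axes are the flange's). Camera axes: x right, y down, z forward; pixel columns grow to the right and rows downward; lengths in mm; the calibration is good to about 2 mm. The wrist camera is an equidistant fisheye: a pixel r from the principal point sees the ray r / f radians off the axis. A picture is of the moment at which its call begins: read the wrist's pose just before it. camera_model takes no time and is no camera call.
- job_done(): hands the job in; it is judged then, once.
The state is a dict: "clock": time; "joints": joint angles; "joint_vel": joint speeds; "joint_efforts": joint torques, N m; "position": TCP position; "ee_rot": TCP orientation; "contact_force": force on the tool from outside, world axes, zero at the start; "wrist_torque": the same for the moment, N m; "gripper_width": finger opening in mm; "grasp_force": force on a finger pad.
Only numpy, scipy, OpenCV 4.12 (cv2) and the standard library are available. Lean on these libraries where they do the work, as an engineer would, in place of code of your own. Each camera call takes 0.05 s, during which the arm holds its last target. There are 200 camera calls.

### The job

Put the brass bush, the same way up as it stands, into the round recess of the press's loading shuttle and press it in until its flange sits flush on the shuttle. Then take the shuttle by its blue handle, slide it towards the press until you feel its spring ball drop into the notch, without running on to the end of the rail, and finish there still gripping the handle, with the ball in the notch: do not let go. Leave the two steel bushes, the blue bin and the screwdriver where they are.

Things in the scene. Friction and masses are not known exactly. Their poses are not given: they have to be found in the camera images.
- bush: Brass flanged bush to load, about 120 g, standing upright on the bench, short spigot down. Origin: centre of its underside; z up. Spigot 30 mm diameter from 0 to 12 mm up, flange 44 mm from 12 to 18 mm, grip hub 26 mm diameter from 18 to 42 mm (top). Round: yaw means nothing. It trades places with the steel bushes.
- nest (a point): Centre of the round recess in the shuttle, level with the shuttle's flat top face (38 mm above the bench). Recess 32 mm diameter, 14 mm deep, chamfered; the block around it is 56 x 60 mm. Flush means the flange's underside at this level: the bush's origin 12 mm below this point. y = sliding direction towards the press, z up.
- handle: Blue upright tab fixed on the shuttle, 16 mm (its x) by 28 mm (its y) by 42 mm tall; pinch it from above across the 16 mm. Origin: centre of its foot, on the shuttle's top face (38 mm above the bench), 130 mm behind the nest. +y = sliding direction towards the press, z up.
- shuttle (a joint): Shuttle's travel towards the press, m, along the handle's y. Starts at 0 to 0.025; dead end 0.195, over 0.188 is run on to the end. Friction about 3.5 N; stays where left. Notch somewhere from 0.145 to 0.170, where the nest is right under the cream press's ram: the ball pulls the shuttle on over the last 5 mm, then resists by some 12 N more. Let go within 2 mm, the shuttle centres itself.
- ball (a joint): Drop of the shuttle's spring ball, m: about 0.0005 while it rides on the rail, about 0.004 at the bottom of the notch (0.002 when the shuttle is about 2.5 mm off). A red pin on the shuttle's top, midway between handle and nest, sinks with it.
- spare1: Dark steel bush, same shape and size as the brass one, standing on the bench; origin: centre of its underside. Leave alone.
- spare2: Another dark steel bush, the same. Leave alone.
- bin: Open blue bin, 100 x 140 x 60 mm, beyond the rail; origin: centre of its underside. Leave alone.
- screwdriver: Screwdriver lying on the bench beyond the steel and brass bushes, along its x; origin on the bench. Leave alone.
Mind the look-alikes: they are no part of the job. Several things look just like the bush: the one meant starts farthest from the robot's base.

How it is judged:
By the outcome, as a careful person would: the job done as asked, in the order asked, and still so for the second after the job is handed in, while the arm keeps its last pose, push and grip.
It also fails if it takes over 72 s, if anything falls off the work surface, if the arm or the gripper's body presses on something with over 40 N, if the wrist force passes 120 N, or if a joint passes its speed limit or range.

## Working session

There is one attempt and no reset: what is moved stays moved. The work goes in short steps, Python scripts to look and compute and a tool call to move; the robot and the scene stay as the last step left them, time stands still between calls to the robot, and variables do not carry over. Pictures are saved under pics/ and viewed, at most 12 in all, crops included, and the job is handed in when it is done.

Besides the shell and the picture viewer there is one more tool, called after ">>>" by a JSON object that holds its "name" and its "arguments", one argument or row to a line. drive_tool: Moves the arm, as the interface text tells. Its arguments: {"type":"object","properties":{"plan":{"type":"array"}},"required":["plan"]}

```bash
mkdir -p pics
python3 - <<'E'
from bench import *
import cv2,numpy as np
s=read_state();print(s)
for n in("top","side"):
    p,d=get_image(n);cv2.imwrite(f"pics/{n}0.png",p[:,:,::-1]);np.save(f"pics/{n}0.npy",d)
    print(n,camera_model(n))
E
```

```text
{'clock': 0.0, 'joints': array([ 1.43957051e+00,  3.85567029e-01,  6.64719902e-03, -5.01555541e-04,
       -1.19400233e+00, -2.58616690e-01]), 'joint_vel': array([-0.00059198, -0.0015345 , -0.00040485, -0.00113408, -0.00096607,
        0.00100442]), 'joint_efforts': array([ 1.73116982e-04, -3.92287517e+01,  1.88400292e+01,  4.18625146e+00,
       -4.70544372e-03, -2.84542480e-06]), 'position': array([237.2779778 , 577.58543618, 230.22324639]), 'ee_rot': array([ 9.81044420e-01, -1.93779933e-01, -1.64957378e-04,  1.07559838e-03]), 'contact_force': array([-0.00298571,  0.04333059, -0.72036845]), 'wrist_torque': array([-0.07989432, -0.00413726,  0.03388895]), 'grasp_force': 0.0, 'gripper_width': 85.37817154611223}
top {'fx': 537.4288098603746, 'fy': 537.4288098603746, 'cx': 330.65366855905023, 'cy': 245.42838268668854, 'R': array([[-0.00561536, -0.99993844,  0.00956988],
       [-0.99523394,  0.00465673, -0.09740496],
       [ 0.0973544 , -0.01007123, -0.99519882]]), 't': array([-163.90302278,  593.45810923,  976.28882256])}
side {'fx': 443.66686244720955, 'fy': 443.66686244720955, 'cx': 317.18187102419296, 'cy': 243.80924902604212, 'R': array([[-0.99643097, -0.08181635,  0.02077037],
       [-0.06997493,  0.66299888, -0.74534287],
       [ 0.0472105 , -0.74413612, -0.66635771]]), 't': array([557.54848239, 191.24719507, 661.74163426])}
```

View pics/top0.png

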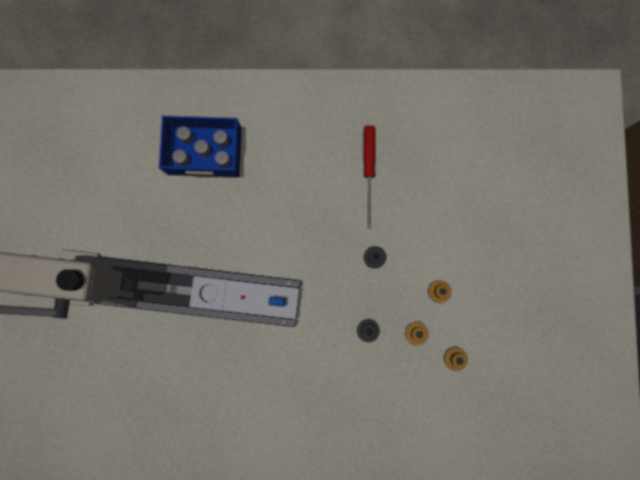

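View pics/side0.png

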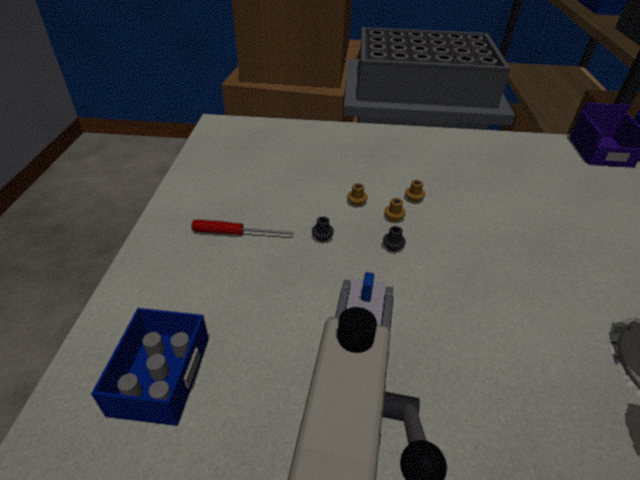

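The top view shows the press at left and the shuttle with recess (208,292), red pin (242,297) and blue handle (278,301). The steel bushes are at (375,257) and (368,330), and the brass ones at (439,291), (417,333) and (456,359). The side view agrees.

```bash
cat > h.py <<'E'
from bench import *
import cv2,numpy as np
def ray(n,u,v,z):
    m=camera_model(n);R,t=m["R"],m["t"];C=-R.T@t
    d=R.T@np.array([(u-m["cx"])/m["fx"],(v-m["cy"])/m["fy"],1]);return C+d*(z-C[2])/d[2]
def proj(n,X):
    m=camera_model(n);c=m["R"]@X+m["t"];return m["fx"]*c[0]/c[2]+m["cx"],m["fy"]*c[1]/c[2]+m["cy"]
E
python3 - <<'E'
from h import *
p=cv2.imread("pics/top0.png");d=np.load("pics/top0.npy")
hsv=cv2.cvtColor(p,cv2.COLOR_BGR2HSV)
def blobs(m,lab,z,n="top"):
    k,_,st,ce=cv2.connectedComponentsWithStats(m.astype(np.uint8))
    for i in range(1,k):
        if st[i,4]>(8 if lab=="red" else 40):
            X=ray(n,*ce[i],z);print(n,lab,st[i],ce[i].round(1),X.round(1),np.hypot(*X[:2]).round(1))
H,S,V=cv2.split(hsv)
br=(H>10)&(H<28)&(S>120)&(V>60)
blobs(br,"brass",15);
blobs((H>105)&(H<125)&(S>150)&(V>90),"blue",80)
blobs(((H<6)|(H>174))&(S>120)&(V>50),"red",38)
# recess circle & deck edges: enlarge crop
c=p[240:340,60:310];cv2.imwrite("pics/c1.png",cv2.resize(c,None,fx=3.2,fy=3.2,interpolation=cv2.INTER_CUBIC))
m=camera_model("top");R,t=m["R"],m["t"]
def w(u,v):
    return R.T@(np.array([(u-m["cx"])/m["fx"],(v-m["cy"])/m["fy"],1])*d[v,u]-t)
for u,v in[(439,291),(442,291),(417,333),(419,334),(456,359),(460,360),(208,292),(225,295),(260,299),(278,300),(90,283),(110,283),(20,275),(290,315)]:print(u,v,w(u,v).round(1))
q=cv2.imread("pics/side0.png");hs=cv2.cvtColor(q,cv2.COLOR_BGR2HSV);H,S,V=cv2.split(hs)
br=(H>10)&(H<28)&(S>120)&(V>60);br[:165]=0
blobs(br,"brass",20,"side")
E
```

```text
top brass [429 281  22  21 327] [438.9 291.1] [ 506.4 -371.    15. ] 627.8
top brass [406 322  22  23 343] [416.1 333. ] [ 428.5 -326.3   15. ] 538.6
top brass [445 348  22  22 341] [455.1 358.4] [ 381.2 -398.1   15. ] 551.2
top blue [ 160  125   76   45 1253] [205.3 149.5] [762.7  58.8  80. ] 765.0
top blue [270 298  14   7  90] [276.3 300.9] [490.1 -70.4  80. ] 495.1
top red [364 126  11  51 539] [369.  150.5] [ 771.7 -240.3   38. ] 808.3
439 291 [ 506.3 -365.2   43.3]
442 291 [ 506.3 -371.    41.8]
417 333 [ 430.3 -323.3   42.1]
419 334 [ 428.6 -326.7   43.6]
456 359 [ 383.3 -393.    43.2]
460 360 [ 381.5 -400.1   43.6]
208 292 [507.1  62.   23.8]
225 295 [501.2  27.8  37.4]
260 299 [493.6 -36.6  38.3]
278 300 [491.7 -73.2  79.5]
90 283 [517.6 174.3 270.3]
110 283 [519.5 173.5 201.8]
20 275 [528.9 267.2 280.2]
290 315 [464.1 -91.8  39.8]
side brass [353 184  11   7  42] [357.8 187.4] [ 503.7 -398.6   20. ] 642.3
side brass [406 188  19  11 106] [415.1 194.2] [ 380.4 -386.9   20. ] 542.6
side brass [348 191  19  12 112] [357.1 197.8] [ 504.7 -359.9   20. ] 619.9
side brass [391 198  11   8  50] [396.1 202.3] [ 422.7 -352.6   20. ] 550.4
side brass [385 206  20  13 120] [394.6 213. ] [ 427.8 -315.4   20. ] 531.5
```

View pics/c1.png

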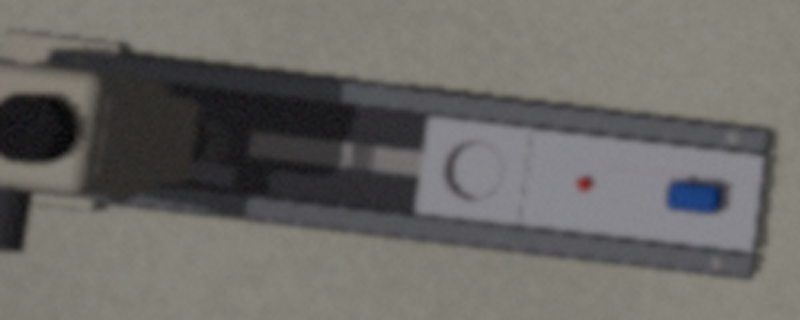

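Crop: recess centre is near px (208.4,292.8), pin (242.8,297.2), handle (276.5,301). The target is the brass bush at about (506,-371), the farthest from the base. I'll move above it, keeping clear of the press.

>>> {"name": "drive_tool", "arguments": {
  "plan": [
    [[-1,14,-35,0,-5],[-1,14,-35,0,-5],[-1,14,-35,0,-5],[-1,14,-35,0,-5],[-1,14,-35,0,-5],[-1,14,-35,0,-5],[-1,14,-35,0,-5],[-1,14,-35,0,-5],[-1,5,-40,0,-5],[-1,5,-40,0,-5],[-1,5,-40,0,-5],[-1,5,-40,0,-5],[-1,5,-40,0,-5],[-1,5,-40,0,-5],[-1,5,-40,0,-5],[-1,5,-40,0,0],[-1,5,-40,0,0],[-1,5,-40,0,0]]
  ]
}}

```text
clock: 1.6
position: [398.9, -103.9, 231.4]
ee_rot: [-0.661, 0.751, -0.0, 0.0]
contact_force: [2.1, 0.6, 0.2]
gripper_width: 86.0
grasp_force: 0.0
```

>>> {"name": "drive_tool", "arguments": {
  "plan": [
    [[-1,13.5,-33.5,0,0],[-1,13.5,-33.5,0,0],[-1,13.5,-33.5,0,0],[-1,13.5,-33.5,0,0],[-1,13.5,-33.5,-5,0],[-1,13.5,-33.5,-10,0],[-1,13.5,-33.5,-15,0],[-1,13.5,-33.5,-20,0],[-1,0,0,0,0],[-1,0,0,0,0]]
  ]
}}

```text
clock: 2.43
position: [506.3, -370.9, 177.2]
ee_rot: [-0.659, 0.752, 0.003, -0.001]
contact_force: [-0.1, 0.4, 0.7]
gripper_width: 85.4
grasp_force: 0.0
```

Run:
```python
from h import *
s=read_state();print(s["clock"],s["position"],s["ee_rot"],s["joints"],s["gripper_width"])
p,d=get_image("wrist");cv2.imwrite("pics/w1.png",p[:,:,::-1]);np.save("pics/w1.npy",d);print(camera_model("wrist"))
```

```text
2.4333 [ 506.34939402 -370.87920784  177.24744437] [-0.65935271  0.75182546  0.00324668 -0.00139715] [-3.74983793e-01  4.32779586e-01 -5.69250759e-02 -5.53982651e-04
 -1.08814377e+00  2.44372236e-01] 85.40500592974593
{'fx': 371.64829954431775, 'fy': 371.64829954431775, 'cx': 319.1075739913471, 'cy': 240.52763378261892, 'mount': array([[-1.06986137e-03, -9.49755668e-01, -3.12990458e-01,
         8.07123589e+01],
       [ 9.99998843e-01, -6.77625348e-04, -1.36196361e-03,
         4.92717994e-01],
       [ 1.08144239e-03, -3.12991553e-01,  9.49755294e-01,
        -1.44207928e+02],
       [ 0.00000000e+00,  0.00000000e+00,  0.00000000e+00,
         1.00000000e+00]])}
```

View pics/w1.png

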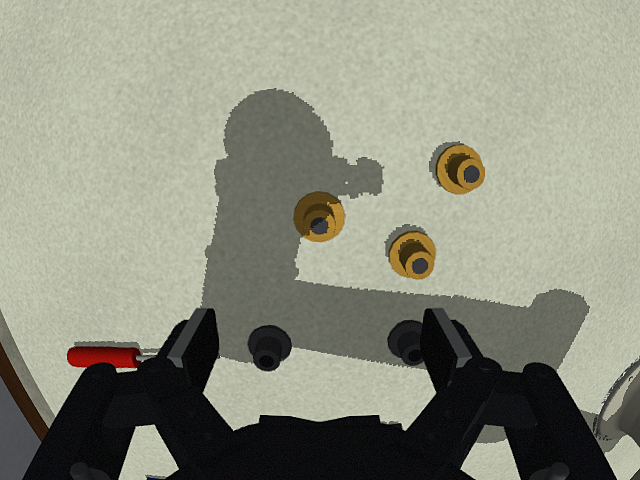

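Wrist view: the target bush has its flange at (319,216) and hub top at (320,227). Neighbours are clear.

```bash
cat >> h.py <<'E'
from scipy.spatial.transform import Rotation as Ro
def wray(u,v,z,pos,q):
    m=camera_model("wrist");x=(u-m["cx"])/m["fx"];y=(v-m["cy"])/m["fy"];r=np.hypot(x,y)
    d=np.array([np.sin(r)*x/r,np.sin(r)*y/r,np.cos(r)]);M=m["mount"];R=Ro.from_quat(q).as_matrix()
    o=pos+R@M[:3,3];d=R@M[:3,:3]@d;return o+d*(z-o[2])/d[2]
E
python3 - <<'E'
from h import *
s=read_state();P,q=s["position"],s["ee_rot"]
p=cv2.imread("pics/w1.png");H,S,V=cv2.split(cv2.cvtColor(p,cv2.COLOR_BGR2HSV))
m=(H>10)&(H<28)&(S>120)&(V>40);m[:,:270]=0;m[:,370:]=0
ys,xs=np.nonzero(m);hull=cv2.convexHull(np.c_[xs,ys].astype(np.int32))
# flange outline -> z=18 rays -> circle fit
c,r=cv2.minEnclosingCircle(np.array([wray(*h[0],18,P,q)[:2] for h in hull],np.float32));print("flange",c,r)
dk=(V<70)&(S>30);dk=(V<75);sub=np.zeros_like(dk);sub[215:238,305:335]=1
k,_,st,ce=cv2.connectedComponentsWithStats((dk&sub).astype(np.uint8))
for i in range(1,k):
    print(st[i],ce[i],wray(*ce[i],42,P,q))
for n,(u,v,z) in {"nest":(208.4,292.8,38),"pin":(242.8,297.2,38.5),"handle":(276.3,300.9,80)}.items():print(n,ray("top",u,v,z))
E
```

```text
flange (506.4740295410156, -371.214111328125) 22.04347801208496
[305 215   2   3   5] [305.4 215.8] [ 515.83291909 -379.59573606   42.        ]
[328 215   1   1   1] [328. 215.] [ 498.22378644 -377.92435081   42.        ]
[332 215   2   2   3] [332.66666667 215.33333333] [ 494.63523489 -377.1855292    42.        ]
[310 217  19  17 248] [318.84274194 225.22580645] [ 506.40485648 -370.60786221   42.        ]
[305 232   1   1   1] [305. 232.] [ 518.00861094 -366.5101595    42.        ]
[308 234   1   1   1] [308. 234.] [ 515.88046927 -364.55407858   42.        ]
nest [505.42943156  58.16838307  38.        ]
pin [497.03008443  -5.07665756  38.5       ]
handle [490.12450672 -70.31020636  80.        ]
```

>>> {"name": "drive_tool", "arguments": {
  "plan": [
    [[-1,0,0,-30,0],[-1,0,0,-35,0],[-1,0,0,-35,0],[-1,0,0,-30,0],[-1,0,0,-15,0],[-1,0,0,-9,0],[-1,0,0,-4,0],[-1,0,0,0,0],[-1,0,0,0,0]]
  ]
}}

```text
clock: 3.23
position: [508.7, -370.0, 25.3]
ee_rot: [-0.661, 0.751, -0.002, 0.001]
contact_force: [-0.5, 0.2, -0.9]
gripper_width: 85.4
grasp_force: 0.0
```

>>> {"name": "drive_tool", "arguments": {
  "plan": [
    [[0,0,0,0,0],[0,0,0,0,0],[0,0,0,0,0],[0.4,0,0,0,0],[0.4,0,0,0,0],[1,0,0,0,0],[1,0,0,0,0],[1,0,0,0,0],[1,0,0,0,0],[1,0,0,0,0],[1,0,0,0,0],[1,0,0,0,0]]
  ]
}}

```text
clock: 4.23
position: [507.5, -370.1, 23.9]
ee_rot: [-0.661, 0.751, -0.0, -0.0]
contact_force: [-2.3, 1.0, 5.2]
gripper_width: 23.8
grasp_force: 58.9
```

>>> {"name": "drive_tool", "arguments": {
  "plan": [
    [[1,0,0,5,0],[1,0,0,10,0],[1,0,0,25,0],[1,0,0,30,0],[1,0,0,30,0],[1,0,0,20,0],[1,0,0,0,0],[1,0,0,0,0]]
  ]
}}

```text
clock: 4.9
position: [508.0, -369.9, 144.7]
ee_rot: [-0.66, 0.751, -0.001, 0.001]
contact_force: [0.8, 0.1, -2.1]
gripper_width: 23.9
grasp_force: 59.0
```

Run:
```python
from h import *
s=read_state();print(s["clock"],s["position"],s["ee_rot"],s["gripper_width"],s["grasp_force"],s["contact_force"])
p,d=get_image("wrist");cv2.imwrite("pics/w2.png",p[:,:,::-1]);np.save("pics/w2.npy",d)
```

```text
4.9 [ 508.04709723 -369.90698105  144.74019743] [-0.66034695  0.75095898 -0.00128723  0.00093178] 23.864571571036095 59.02823746204376 [ 0.80445171  0.05549045 -2.11861503]
```

View pics/w2.png

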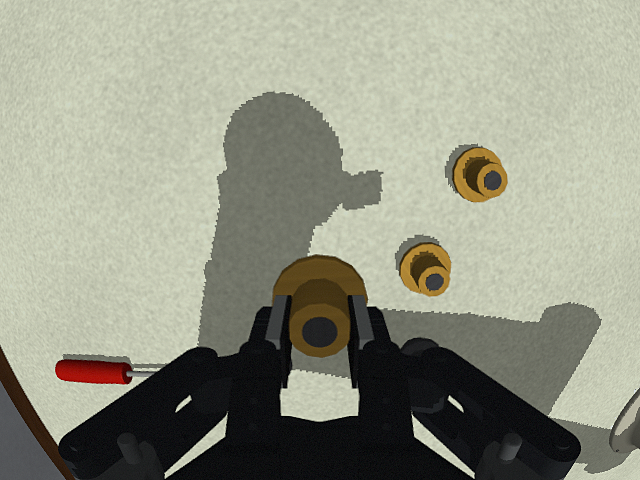

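Wrist view: bush held upright, hub top at (320,331), flange clear of the pads. Next I'll move beside the nest so the wrist camera can see it.

>>> {"name": "drive_tool", "arguments": {
  "plan": [
    [[1,-7,20,0,0],[1,-7,35,0,0],[1,-7,38,0,0],[1,-7,38,0,0],[1,-7,38,0,0],[1,-7,38,0,0],[1,-7,38,0,0],[1,-7,38,0,0],[1,-7,38,0,0],[1,-7,38,0,0],[1,-7,35,0,0],[1,-6,26,0,0],[1,0,0,0,0],[1,0,0,0,0],[1,0,0,0,0]]
  ]
}}

```text
clock: 6.2
position: [423.7, 49.8, 142.3]
ee_rot: [-0.661, 0.751, 0.0, -0.001]
contact_force: [-0.5, -0.4, -2.6]
gripper_width: 24.0
grasp_force: 59.1
```

Run:
```python
from h import *
s=read_state();print(s["clock"],list(s["position"]),list(s["ee_rot"]),s["gripper_width"],s["contact_force"])
p,d=get_image("wrist");cv2.imwrite("pics/w3.png",p[:,:,::-1]);np.save("pics/w3.npy",d)
s=read_state();print(list(s["position"]))
```

```text
6.2 [np.float64(423.6733142812428), np.float64(49.760785064020894), np.float64(142.30502840917114)] [np.float64(-0.6605435768965037), np.float64(0.7507865295264051), np.float64(0.00039674210091548853), np.float64(-0.0012699205386266013)] 23.9989941077532 [-0.54143734 -0.3834454  -2.64571632]
[np.float64(423.89340954635037), np.float64(49.37862413685971), np.float64(142.44605622636803)]
```

View pics/w3.png

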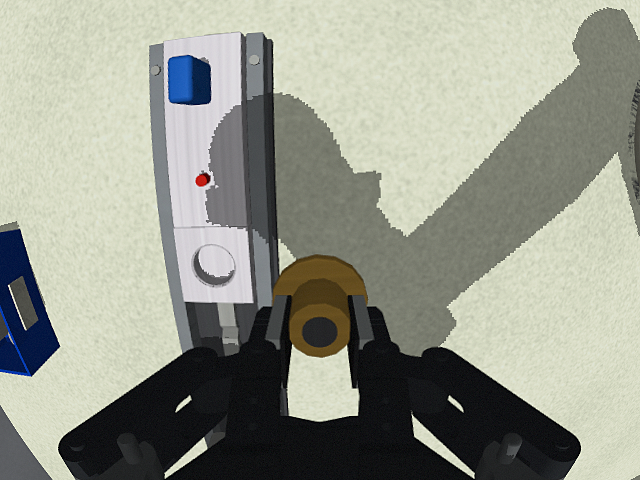

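Wrist view: recess centred near (214,265), red pin (202,180), handle top near (188,79). Bush in hand unchanged, hub top (320,331).

Run:
```python
from h import *
P=np.array([423.75,49.65,142.35]);q=[-0.6606,0.7507,0,0]
p=cv2.imread("pics/w3.png");d=np.load("pics/w3.npy");g=cv2.cvtColor(p,cv2.COLOR_BGR2GRAY)
# rectify z=38 plane near nest: 0.25 mm grid
m=camera_model("wrist");M=m["mount"];R=Ro.from_quat(q).as_matrix()
def pix(X):
    c=(R@M[:3,:3]).T@(X-(P+R@M[:3,3])[:,None]);th=np.arctan2(np.hypot(c[0],c[1]),c[2]);k=th/np.hypot(c[0],c[1])
    return m["fx"]*c[0]*k+m["cx"],m["fy"]*c[1]*k+m["cy"]
def rect(x0,x1,y0,y1,z,s):
    ys=np.arange(y1,y0,-s);xs=np.arange(x0,x1,s);X,Y=np.meshgrid(xs,ys);u,v=pix(np.array([X.ravel(),Y.ravel(),np.full(X.size,z)]))
    return cv2.remap(p,u.reshape(X.shape).astype(np.float32),v.reshape(X.shape).astype(np.float32),cv2.INTER_CUBIC)
a=rect(465,545,20,100,38,.2);b=rect(450,530,-110,-30,80,.2)
ga=cv2.GaussianBlur(cv2.cvtColor(a,cv2.COLOR_BGR2GRAY),(9,9),0)
print("nest circles")
for r in ((70,78),(78,84),(84,92)):
    c=cv2.HoughCircles(ga,cv2.HOUGH_GRADIENT_ALT,1.5,40,param1=60,param2=.5,minRadius=r[0],maxRadius=r[1])
    if c is not None:
        for u,v,rr in c[0]:print(465+u*.2,100-v*.2,rr*.2)
for k in(a,b):
    for i in range(0,400,50):cv2.line(k,(i,0),(i,6),(0,0,255),1);cv2.line(k,(0,i),(6,i),(0,0,255),1)
cv2.imwrite("pics/r1.png",np.hstack([a,b]))
# handle top blob at z=80
H,S,V=cv2.split(cv2.cvtColor(b,cv2.COLOR_BGR2HSV));mk=((H>100)&(H<125)&(S>140)&(V>145)).astype(np.uint8)
ys,xs=np.nonzero(mk);rc=cv2.minAreaRect(np.c_[xs,ys].astype(np.float32));print("handle",450+rc[0][0]*.2,-30-rc[0][1]*.2,np.array(rc[1])*.2,rc[2])
# pin at z~40 ; hub top in hand
print("pin",wray(202,180,40,P,q),"hub d",d[325:338,312:328].max(), d[349:355,314:326].mean())
# pts of hub rim via depth
def w3(u,v):
    x=(u-m["cx"])/m["fx"];y=(v-m["cy"])/m["fy"];r=np.hypot(x,y);e=np.array([np.sin(r)*x/r,np.sin(r)*y/r,np.cos(r)]);e=e/e[2]*d[v,u];return M[:3,:3]@e+M[:3,3]
for u,v in((320,351),(297,335),(343,335),(320,318),(320,262),(300,266),(340,266),(320,259)):print(u,v,w3(u,v).round(1))
for n in((320,331),):  # ray to tool z=-18 plane
    print("hub ctr tool",[ (R.T@(wray(320,330.5,P[2]+z,P,q)-P)).round(1) for z in(14,18,22)])
```

```text
nest circles
503.7 58.3 14.867287
504.0 60.1 15.897242
505.8 59.8 17.484491
handle 488.3642944335937 -69.21849975585937 [14.42043304 26.06867981] 7.305758953094482
pin [498.28171931  -3.8137558   40.        ] hub d 144.42296 145.98668
320 351 [ -7.1   0.6 -20. ]
297 335 [  0.5  -8.5 -19.8]
343 335 [  0.1   9.7 -19.3]
320 318 [  8.1   0.6 -19.4]
320 262 [22.1  0.7  4.2]
300 266 [20.1 -8.   4.5]
340 266 [20.4  9.2  3.7]
320 259 [23.4  0.7  4.4]
hub ctr tool [array([ -1. ,   0.6, -14. ]), array([  1.5,   0.6, -18. ]), array([  4. ,   0.6, -22. ])]
```

View pics/r1.png

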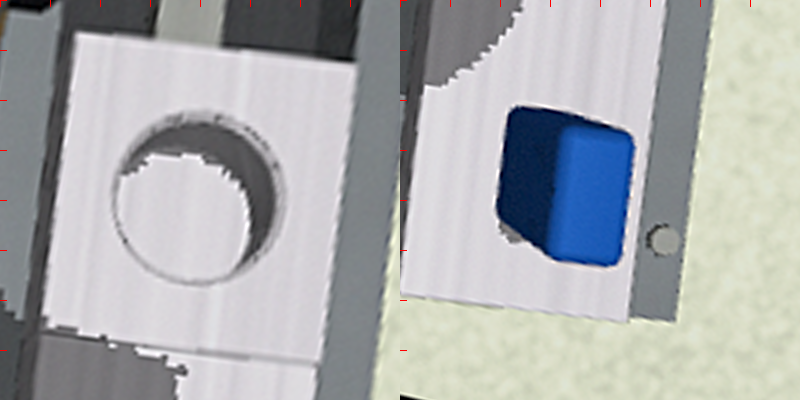

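Nest ≈ (504.7,60.5), handle ≈ (488.4,-69.2), and the rail is turned 7.2° from y towards +x. The bush centre is offset about (-0.8,-1.2) mm from the TCP and its bottom is about 23 mm below it. Target TCP is (505.5,61.7).

>>> {"name": "drive_tool", "arguments": {
  "plan": [
    [[1,20,3,0,0],[1,20,3,0,0],[1,20,3,0,0],[1,14,2,0,0],[1,7.7,1.1,0,0],[1,0,0,-15,0],[1,0,0,-20,0],[1,0,0,-20,0],[1,0,0,-12,0],[1,0,0,-3,0],[1,0,0,0,0],[1,0,0,0,0],[1,0,0,0,0]]
  ]
}}

```text
clock: 7.33
position: [506.9, 62.2, 74.3]
ee_rot: [-0.66, 0.751, -0.0, 0.001]
contact_force: [-0.9, 0.1, -1.0]
gripper_width: 23.8
grasp_force: 59.2
```

Run:
```python
from h import *
import time
s=read_state();print(s["clock"],list(s["position"]),list(s["ee_rot"]),s["contact_force"])
p,d=get_image("wrist");cv2.imwrite("pics/w4.png",cv2.resize(p[150:400,190:450,::-1],None,fx=2.4,fy=2.4,interpolation=cv2.INTER_CUBIC));cv2.imwrite("pics/w4f.png",p[:,:,::-1])
```

```text
7.3333 [np.float64(506.91361957212354), np.float64(62.184925855656054), np.float64(74.29988239015121)] [np.float64(-0.6603348777028522), np.float64(0.7509705798808298), np.float64(-0.0003927891934277961), np.float64(0.0009397655340441672)] [-0.86624101  0.10511462 -1.03794294]
```

View pics/w4.png

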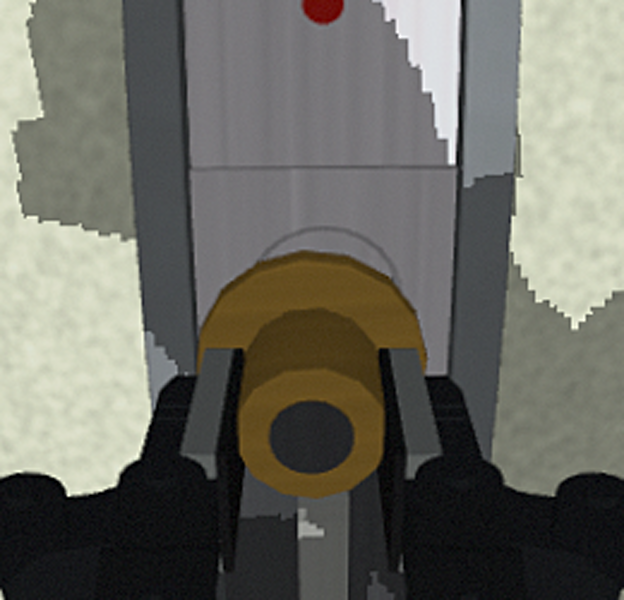

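The nest axis (pin and block edges, column ~323) sits about 2.3 mm right of the bush (column ~312), which is world -x. I'll check y from the near rims.

Run:
```python
from h import *
P=np.array([506.9,62.2,74.3]);q=[-0.6605,0.7508,0,0];R=Ro.from_quat(q).as_matrix()
f=lambda u,v,z:(R.T@(wray(190+u/2.4,150+v/2.4,z,P,q)-P)).round(2)
print("rim front tool",f(323,227,38)); print("flange front",[f(312,251,P[2]-k) for k in(4.4,5,6)],"hub ctr",[f(312,436,P[2]+k) for k in(18,19.5)])
print("block l/r",f(190,168,38),f(457,168,38),"pin",f(323,5,41))
print("flange l/r",f(200,350,P[2]-5),f(425,350,P[2]-5))
```

```text
rim front tool [19.03  3.03 36.3 ]
flange front [array([25.43,  0.65,  4.4 ]), array([25.2 ,  0.65,  5.  ]), array([24.83,  0.65,  6.  ])] hub ctr [array([  0.96,   0.62, -18.  ]), array([  1.9 ,   0.62, -19.5 ])]
block l/r [ 32.18 -25.02  36.3 ] [32.17 31.33 36.3 ] pin [66.42  2.88 33.3 ]
flange l/r [  5.32 -20.38   5.  ] [ 5.29 21.86  5.  ]
```

Along the rail it is aligned within about 0.5 mm. The cross correction is (-2.4,+0.3). Then I'll descend to just inside the rim.

>>> {"name": "drive_tool", "arguments": {
  "plan": [
    [[1,-1.2,0.2,0,0],[1,-1.2,0.1,0,0],[1,0,0,-3,0],[1,0,0,-3,0],[1,0,0,-3,0],[1,0,0,-2,0],[1,0,0,-2,0],[1,0,0,-1,0],[1,0,0,-1,0],[1,0,0,0,0],[1,0,0,0,0]]
  ]
}}

```text
clock: 8.3
position: [503.8, 62.5, 58.3]
ee_rot: [-0.66, 0.751, -0.0, -0.0]
contact_force: [-0.7, -0.9, -1.7]
gripper_width: 23.7
grasp_force: 59.2
```

>>> {"name": "drive_tool", "arguments": {
  "plan": [
    [[1,0,0,-1,0],[1,0,0,-1,0],[1,0,0,-1,0],[1,0,0,0,0]]
  ]
}}

```text
clock: 8.63
position: [503.6, 62.5, 55.1]
ee_rot: [-0.66, 0.751, 0.0, -0.0]
contact_force: [-0.4, 0.5, -1.0]
gripper_width: 23.7
grasp_force: 59.2
```

It is inside the recess with no force. Continuing in small steps.

>>> {"name": "drive_tool", "arguments": {
  "plan": [
    [[1,0,0,-1,0],[1,0,0,-1,0],[1,0,0,-1,0],[1,0,0,0,0]]
  ]
}}

```text
clock: 8.97
position: [503.6, 62.4, 52.1]
ee_rot: [-0.66, 0.751, 0.0, -0.0]
contact_force: [1.0, 0.3, -0.9]
gripper_width: 23.7
grasp_force: 59.2
```

>>> {"name": "drive_tool", "arguments": {
  "plan": [
    [[1,0,0,-1,0],[1,0,0,-1,0],[1,0,0,0,0]]
  ]
}}

```text
clock: 9.22
position: [503.6, 62.5, 50.1]
ee_rot: [-0.66, 0.751, 0.0, -0.0]
contact_force: [-0.2, -0.1, -1.8]
gripper_width: 23.6
grasp_force: 59.2
```

>>> {"name": "drive_tool", "arguments": {
  "plan": [
    [[1,0,0,-1,0],[1,0,0,0,0]]
  ]
}}

```text
clock: 9.38
position: [503.8, 62.5, 49.9]
ee_rot: [-0.661, 0.751, -0.0, -0.0]
contact_force: [-2.3, 0.6, 3.2]
gripper_width: 23.5
grasp_force: 59.7
```

>>> {"name": "drive_tool", "arguments": {
  "plan": [
    [[1,0,0,-1,0],[1,0,0,0,0]]
  ]
}}

```text
clock: 9.55
position: [503.8, 62.5, 49.8]
ee_rot: [-0.661, 0.751, -0.0, 0.0]
contact_force: [-4.5, 0.8, 10.1]
gripper_width: 23.6
grasp_force: 60.4
```

>>> {"name": "drive_tool", "arguments": {
  "plan": [
    [[1,0,0,-1,0],[1,0,0,0,0]]
  ]
}}

```text
clock: 9.72
position: [503.8, 62.5, 49.7]
ee_rot: [-0.661, 0.751, -0.0, 0.0]
contact_force: [-6.3, 0.9, 16.9]
gripper_width: 24.1
grasp_force: 61.1
```

It stopped firmly at TCP z=49.8, about where flush was expected. I'll unload, release, retreat and check.

>>> {"name": "drive_tool", "arguments": {
  "plan": [
    [[1,0,0,-1,0],[1,0,0,0,0],[1,0,0,2,0],[1,0,0,1.5,0],[0.4,0,0,0,0],[0,0,0,0,0],[-0.4,0,0,0,0],[-1,0,0,0,0],[-1,0,0,0,0],[-1,0,0,0,0],[-1,0,0,0,0],[-1,0,0,5,0],[-1,0,0,15,0],[-1,0,0,30,0],[-1,0,0,35,0],[-1,-2,-15,20,0],[-1,-4,-30,0,0],[-1,0,0,0,0],[-1,0,0,0,0]]
  ]
}}

```text
clock: 11.3
position: [497.4, 16.6, 155.4]
ee_rot: [-0.66, 0.752, -0.0, 0.0]
contact_force: [-0.0, 0.1, -0.1]
gripper_width: 85.9
grasp_force: 0.0
```

Run:
```python
from h import *
s=read_state();P,q=s["position"],s["ee_rot"];print(s["clock"],list(P),list(q),s["contact_force"],s["gripper_width"])
p,d=get_image("wrist");cv2.imwrite("pics/w5.png",p[:,:,::-1]);np.save("pics/w5.npy",d)
t,dt=get_image("top");cv2.imwrite("pics/t5.png",t[:,:,::-1]);np.save("pics/t5.npy",dt)
```

```text
11.3 [np.float64(497.4396881219284), np.float64(16.64676633427077), np.float64(155.42651186619736)] [np.float64(-0.659626430692988), np.float64(0.7515934634156665), np.float64(-7.113379947935613e-05), np.float64(0.00048230908619572633)] [-0.00309739  0.07124611 -0.14757261] 85.87971639353945
```

View pics/w5.png

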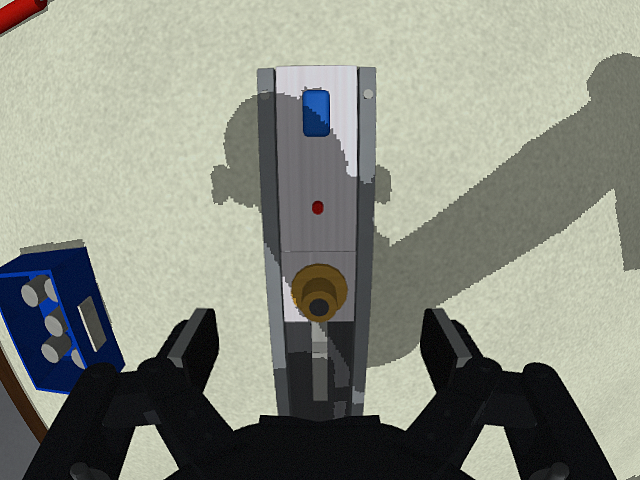

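Wrist view: bush in the recess (flange (319,290), hub (319,307)), pin (317,208), handle (316,113). Checking heights and the handle position.

Run:
```python
from h import *
P=np.array([497.44,16.65,155.43]);q=[-0.6596,0.7516,0,0.0005];d=np.load("pics/w5.npy");p=cv2.imread("pics/w5.png")
m=camera_model("wrist");M=m["mount"];R=Ro.from_quat(q).as_matrix()
v,u=np.mgrid[0:480,0:640];x=(u-m["cx"])/m["fx"];y=(v-m["cy"])/m["fy"];r=np.hypot(x,y)+1e-9
e=np.stack([x*np.tan(r)/r,y*np.tan(r)/r,np.ones_like(x)],-1)*d[...,None]
W=(e@M[:3,:3].T+M[:3,3])@R.T+P
z=lambda a,b,w=2:np.round(np.median(W[b-w:b+w+1,a-w:a+w+1].reshape(-1,3),0),1)
for n,a,b in(("deckL",287,262),("deckR",346,262),("deck2",300,235),("deckback",290,312),("fl front",319,270),("flL",299,285),("flR",340,285),("hub rim",319,318),("handle",316,110),("bench",200,200)):print(n,z(a,b,1 if n=="hub rim" else 2))
H,S,V=cv2.split(cv2.cvtColor(p,cv2.COLOR_BGR2HSV));mk=((H>100)&(H<125)&(S>120)&(W[...,2]>70)).astype(np.uint8);mk[:,:280]=0;mk[160:]=0
k,_,st,ce=cv2.connectedComponentsWithStats(mk)
for i in range(1,k):
  if st[i,4]>30:
    a,b=ce[i];print("handle",ce[i],st[i],wray(a,b,80,P,q))
print("pin",wray(317.5,208,40,P,q))
```

```text
deckL [524.3  35.5  39.7]
deckR [480.2  41.4  39.4]
deck2 [511.3  15.6  39.5]
deckback [529.   78.4  39.4]
fl front [500.9  42.5  45.2]
flL [517.6  53.2  45.3]
flR [486.8  56.9  45.2]
hub rim [504.4  69.4  69.5]
handle [487.6 -70.6  81.4]
bench [595.1 -14.9   1.5]
handle [315.86790924 112.9554295 ] [ 302   90   28   47 1234] [487.91324206 -68.9726137   80.        ]
pin [495.96993561  -2.94046377  40.        ]
```

The bush is flush: deck 39.5, flange top 45.2, hub top 69.5, all with the same camera bias. Now to the handle at about (487.6,-69.5).

>>> {"name": "drive_tool", "arguments": {
  "plan": [
    [[-1,-4,-30,0,0],[-1,-4,-36,0,0],[-1,-2,-20,0,0],[-1,0,0,-20,0],[-1,0,0,-30,0],[-1,0,0,-25,0],[-1,0,0,-15,0],[-1,0,0,-8,0],[-1,0,0,-5,0],[-1,0,0,0,0],[-1,0,0,0,0],[-1,0,0,0,0]]
  ]
}}

```text
clock: 12.4
position: [488.7, -68.2, 52.8]
ee_rot: [-0.661, 0.751, -0.001, 0.001]
contact_force: [0.3, -0.6, -0.3]
gripper_width: 85.6
grasp_force: 0.0
```

>>> {"name": "drive_tool", "arguments": {
  "plan": [
    [[0,0,0,0,0],[0,0,0,0,0],[0,0,0,0,0],[0.4,0,0,0,0],[0.4,0,0,0,0],[1,0,0,0,0],[1,0,0,0,0],[1,0,0,0,0],[1,0,0,0,0],[1,0,0,0,0],[1,0,0,0,0]]
  ]
}}

```text
clock: 13.32
position: [488.3, -68.6, 52.1]
ee_rot: [-0.661, 0.751, -0.0, 0.0]
contact_force: [1.4, -2.2, 2.4]
gripper_width: 15.0
grasp_force: 59.6
```

Handle gripped. Slide about 100 mm first, then feel for the notch.

>>> {"name": "drive_tool", "arguments": {
  "plan": [
    [[1,0.6,5,0,0],[1,1.3,10,0,0],[1,1.2,10,0,0],[1,1.3,10,0,0],[1,1.2,10,0,0],[1,1.3,10,0,0],[1,1.2,10,0,0],[1,1.3,10,0,0],[1,1.2,10,0,0],[1,1.3,10,0,0],[1,0.6,5,0,0],[1,0,0,0,0],[1,0,0,0,0]]
  ]
}}

```text
clock: 14.4
position: [500.5, 32.0, 52.1]
ee_rot: [-0.661, 0.751, 0.0, 0.001]
contact_force: [0.9, 1.6, 4.3]
gripper_width: 14.9
grasp_force: 60.0
```

Run:
```python
from h import *
s=read_state();P,q=s["position"],s["ee_rot"];print(s["clock"],list(P),list(q),s["contact_force"],s["gripper_width"])
p,d=get_image("wrist");cv2.imwrite("pics/w6.png",p[:,:,::-1]);np.save("pics/w6.npy",d)
```

```text
14.4 [np.float64(500.50732815900886), np.float64(32.02569041483167), np.float64(52.11296227785091)] [np.float64(-0.6606266891792705), np.float64(0.7507144056921019), np.float64(2.3000200456302236e-06), np.float64(0.0005085519636423362)] [0.87392126 1.59239148 4.34645325] 14.867804144617507
```

View pics/w6.png

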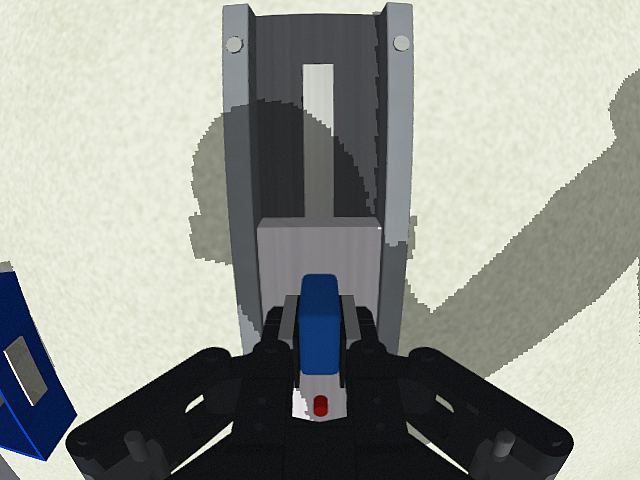

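The shuttle came along (101 mm so far), with pin (320,405) in view. The press head axis suggests the notch is near 140 mm from the start, so I'll move on in small steps and watch the force.

>>> {"name": "drive_tool", "arguments": {
  "plan": [
    [[1,0.5,4,0,0],[1,0.5,4,0,0],[1,0.5,4,0,0],[1,0,0,0,0]]
  ]
}}

```text
clock: 14.78
position: [501.8, 43.3, 52.1]
ee_rot: [-0.66, 0.751, -0.0, -0.0]
contact_force: [-0.2, 0.3, 5.1]
gripper_width: 15.1
grasp_force: 60.2
```

>>> {"name": "drive_tool", "arguments": {
  "plan": [
    [[1,0.1,1,0,0],[1,0.1,1,0,0],[1,0.1,1,0,0]]
  ]
}}

```text
clock: 15.03
position: [502.0, 45.2, 52.1]
ee_rot: [-0.661, 0.751, -0.001, -0.001]
contact_force: [1.9, -6.6, 5.4]
gripper_width: 15.3
grasp_force: 60.1
```

>>> {"name": "drive_tool", "arguments": {
  "plan": [
    [[1,0.1,1,0,0],[1,0.2,1,0,0],[1,0.1,1,0,0]]
  ]
}}

```text
clock: 15.28
position: [502.4, 48.0, 52.1]
ee_rot: [-0.66, 0.751, -0.0, -0.001]
contact_force: [1.9, -6.9, 5.8]
gripper_width: 15.1
grasp_force: 60.1
```

>>> {"name": "drive_tool", "arguments": {
  "plan": [
    [[1,0.1,1,0,0],[1,0.1,1,0,0],[1,0.1,1,0,0]]
  ]
}}

```text
clock: 15.53
position: [502.7, 51.0, 52.1]
ee_rot: [-0.66, 0.751, -0.001, -0.001]
contact_force: [1.9, -6.1, 5.3]
gripper_width: 14.9
grasp_force: 60.1
```

>>> {"name": "drive_tool", "arguments": {
  "plan": [
    [[1,0.1,1,0,0],[1,0.2,1,0,0],[1,0.1,1,0,0]]
  ]
}}

```text
clock: 15.78
position: [503.1, 54.0, 52.1]
ee_rot: [-0.66, 0.751, -0.0, -0.001]
contact_force: [2.2, -7.7, 4.6]
gripper_width: 14.9
grasp_force: 60.1
```

>>> {"name": "drive_tool", "arguments": {
  "plan": [
    [[1,0.1,1,0,0],[1,0.1,1,0,0],[1,0.1,1,0,0]]
  ]
}}

```text
clock: 16.03
position: [503.4, 57.0, 52.1]
ee_rot: [-0.66, 0.751, -0.001, -0.001]
contact_force: [2.3, -7.6, 5.6]
gripper_width: 15.0
grasp_force: 60.1
```

>>> {"name": "drive_tool", "arguments": {
  "plan": [
    [[1,0.1,1,0,0],[1,0.2,1,0,0],[1,0.1,1,0,0]]
  ]
}}

```text
clock: 16.28
position: [503.9, 60.4, 52.1]
ee_rot: [-0.66, 0.751, -0.0, -0.001]
contact_force: [1.5, -4.6, 4.7]
gripper_width: 15.3
grasp_force: 60.1
```

>>> {"name": "drive_tool", "arguments": {
  "plan": [
    [[1,0.1,1,0,0],[1,0.1,1,0,0]]
  ]
}}

```text
clock: 16.45
position: [504.2, 62.9, 52.1]
ee_rot: [-0.66, 0.751, -0.0, -0.0]
contact_force: [0.3, -2.0, 5.1]
gripper_width: 14.9
grasp_force: 60.1
```

>>> {"name": "drive_tool", "arguments": {
  "plan": [
    [[1,0.1,1,0,0],[1,0.2,1,0,0]]
  ]
}}

```text
clock: 16.62
position: [504.4, 65.2, 52.1]
ee_rot: [-0.66, 0.751, -0.0, -0.0]
contact_force: [1.2, -4.3, 4.5]
gripper_width: 15.3
grasp_force: 60.1
```

The pull is felt between y=60 and 65. Check the pin height against before.

```bash
cat > pin.py <<'E'
from h import *
m=camera_model("wrist");M=m["mount"]
def pin(p,d,q,P):
    H,S,V=cv2.split(cv2.cvtColor(p,cv2.COLOR_BGR2HSV));mk=(((H<8)|(H>172))&(S>120)&(V>60)).astype(np.uint8);mk[:385]=0;mk[430:]=0;mk[:,:295]=0;mk[:,345:]=0
    v,u=np.nonzero(mk);x=(u-m["cx"])/m["fx"];y=(v-m["cy"])/m["fy"];r=np.hypot(x,y)
    e=np.stack([x*np.tan(r)/r,y*np.tan(r)/r,np.ones_like(x)],-1)*d[v,u][:,None]
    W=(e@M[:3,:3].T+M[:3,3])@Ro.from_quat(q).as_matrix().T+P
    print("pin px",len(u),"rows",v.min(),v.max(),"top z pct",np.percentile(W[:,2],[10,50,90,98]).round(2),"y",np.median(W[:,1]).round(1))
if __name__=="__main__":
    pin(cv2.imread("pics/w6.png"),np.load("pics/w6.npy"),[-.6606,.7507,0,0.0005],np.array([500.5,32,52.1]))
    s=read_state();p,d=get_image("wrist");pin(p[:,:,::-1].copy(),d,s["ee_rot"],s["position"]);s=read_state();print(s["clock"],s["position"],s["contact_force"])
E
python3 pin.py
```

```text
pin px 257 rows 395 416 top z pct [41.39 47.73 49.22 49.62] y 93.5
pin px 204 rows 395 412 top z pct [40.91 45.05 46.19 46.59] y 126.8
16.6667 [504.46605503  65.17408029  52.11700114] [ 0.41992132 -0.91244384  5.49502254]
```

The pin has sunk 3.0 of 3.5 mm, so it is within about 1 mm. Step on 0.6 mm and compare.

>>> {"name": "drive_tool", "arguments": {
  "plan": [
    [[1,0.1,0.6,0,0],[1,0,0,0,0]]
  ]
}}

```text
clock: 16.83
position: [504.5, 65.2, 52.1]
ee_rot: [-0.661, 0.751, -0.0, -0.0]
contact_force: [1.3, -4.1, 7.1]
gripper_width: 14.6
grasp_force: 60.2
```

```bash
python3 pin.py|tail -2
```

```text
pin px 202 rows 395 412 top z pct [41.07 45.07 46.1  46.6 ] y 126.9
16.8833 [504.45284844  65.2203282   52.09626661] [ 0.92973389 -4.01193147  5.76186376]
```

>>> {"name": "drive_tool", "arguments": {
  "plan": [
    [[1,0.1,0.7,0,0],[1,0,0,0,0]]
  ]
}}

```text
clock: 17.05
position: [504.5, 65.3, 52.1]
ee_rot: [-0.66, 0.751, -0.001, -0.001]
contact_force: [1.4, -7.3, 6.0]
gripper_width: 14.7
grasp_force: 60.2
```

```bash
python3 pin.py|tail -2
```

```text
pin px 200 rows 395 412 top z pct [40.95 45.14 46.05 46.53] y 127.1
17.1 [504.43746799  65.30663608  52.10917297] [ 2.37534106 -7.2532896   5.52827467]
```

>>> {"name": "drive_tool", "arguments": {
  "plan": [
    [[1,0.1,0.7,0,0],[1,0,0,0,0]]
  ]
}}

```text
clock: 17.27
position: [504.4, 65.4, 52.1]
ee_rot: [-0.66, 0.751, -0.001, -0.001]
contact_force: [2.3, -8.8, 6.9]
gripper_width: 15.3
grasp_force: 60.2
```

```bash
python3 pin.py|tail -2
```

```text
pin px 202 rows 396 412 top z pct [41.03 45.09 46.11 46.55] y 127.0
17.3167 [504.43527405  65.39842908  52.10890766] [  2.24533639 -10.38774392   5.61374925]
```

It now resists 10 N without moving, more than the sliding 7 N, with the pin down: the ball is in the notch. I'll relax the push and check it stays.

>>> {"name": "drive_tool", "arguments": {
  "plan": [
    [[1,-0.1,-0.9,0,0],[1,-0.1,-0.7,0,0],[1,0,0,0,0],[1,0,0,0,0],[1,0,0,0,0],[1,0,0,0,0],[1,0,0,0,0],[1,0,0,0,0]]
  ]
}}

```text
clock: 17.98
position: [504.5, 65.2, 52.1]
ee_rot: [-0.66, 0.751, -0.0, -0.0]
contact_force: [0.4, -3.9, 6.0]
gripper_width: 15.0
grasp_force: 60.1
```

```bash
python3 pin.py|tail -2
python3 - <<'E'
from h import *
t,d=get_image("top");c=t[200:350,20:240,::-1];a=cv2.resize(c,(640,436))
cv2.imwrite("pics/t7.png",a)
E
```

```text
pin px 204 rows 395 412 top z pct [40.89 45.24 46.26 46.83] y 127.1
18.0333 [504.45452741  65.23600733  52.11480066] [ 0.35204712 -3.21822327  5.78219732]
```

View pics/t7.png

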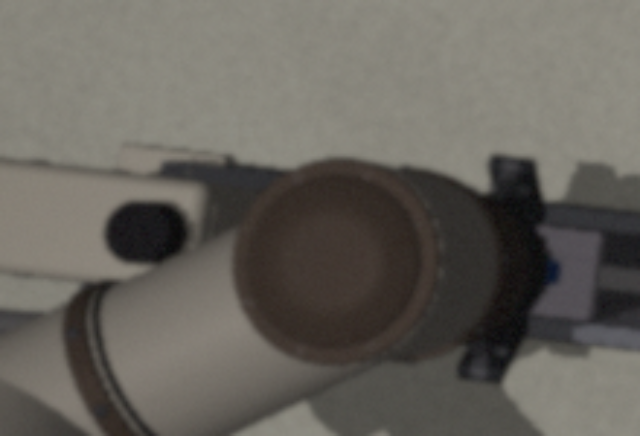

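```bash
python3 -c "
from bench import *
print(job_done())"
```

```text
the job is handed in; nothing more can be done
None
```

The brass bush was seated flush in the shuttle recess, and I slid the shuttle until its spring ball dropped into the notch: the red pin sank about 3 mm and the shuttle then held against a 10 N push. I handed the job in at about 18 s, still gripping the handle; I did not re-check the bush after the slide.

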